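Moisture check of a finished plywood part

ROBOT

A 6-joint arm with a two-finger parallel gripper is mounted at the origin on the work surface. World frame = base frame: x ahead of the robot, y to its left, z up, the work surface at z = 0. Lengths are in mm, angles in rad, forces in N, time in s.
With the tool pointing down it reaches from about 400 to 925 mm from the base axis. Payload 3.4 kg.
Tool frame: the origin (TCP) lies at the centre of the arm's flange, where the gripper is bolted on; the fingertips stand 173 mm ahead of it and the grasp point (between the pads) lies 155 mm ahead of it; z points along the fingers, y is the direction in which the jaws open and shut (so a half turn about z gives the same grasp; the last joint's range is limited). The gripper opens to 85 mm and grips with 20 to 120 N. Pads are 22 mm wide; open, the fingers measure 114 mm over their backs; the gripper's body (76 mm by 85 mm) begins 54 mm behind the grasp point. The pads swing forward as they close: fully open they stand 13 mm farther back than shut.
Start: joints at [-1.218, 0.307, 1.506, -0, 1.328, -0.073], TCP at [238.005, -523.437, 404.705] pointing down, gripper open.
Joint ranges: [-3.12, 3.12], [-1.05, 2.28], [0.14, 2.33], [-1.42, 4.57], [0.1, 2.73], [-2.68, 2.68]. Speed limits (rad/s): [2.57, 2.57, 3.14, 3.14, 3.14, 3.14].

INTERFACE

Orientations are given as a unit quaternion [w, x, y, z].
In Python, from bench import env gives the robot as it stands.
- The arm moves only by the tool move_arm, never from a script. Its argument "deltas" is a list of rows, each a list of 7 numbers: the shift along the tool's x, y, z in m, then the turn, a rotation vector about the tool's x, y, z in rad, then the closure, from 0 (fully open) to 1 (shut). A call has 1 to 20 rows; each row shifts and turns the pose as measured when the row begins, along the tool's axes as they then stand; what a row does not reach is not made up. A row lasts 1/10 s, in which the tool goes at most 50 mm and 8.59 degrees, less where a joint would pass 70% of its speed; a pose out of reach is approached as far as the arm can. A call is refused whole if a number of a shift passes 0.05 or a number of a turn 0.15, either way. A call with a gripper value outside its range is refused whole. The fingers move at their own pace and stop on an object; "force" is the grip in N (left out, the last holds). Time passes only in rows, so rows that do not move let the fingers close. It gives the time, the measured TCP pose, the force and the opening at its end, in the units of the state.
- env.state(): the state, without advancing time (a new reading comes with each control period).
- env.read_camera(name): name is "side" or "top"; returns the picture (420x560x3 uint8, blue, green, red); there is no depth.
- env.calibration(name): a dict with "fov_y" (degrees; the focal length in pixels is half the picture's height over the tangent of half this angle, whatever the lens; pixels are square), "cx", "cy" (the principal point, pixels), "dist_coeffs" ([k1, k2, p1, p2, k3] as OpenCV has them; the pictures are not rectified), "R" (3x3) and "t" (3): a world point X has camera coordinates R X + t. Camera axes: x right, y down, z forward; pixel columns grow to the right and rows downward; lengths in mm; the calibration is good to about 2 mm. A picture is of the moment at which its call begins. calibration takes no time and is no camera call.
- env.close_job(): hands the job in, once; it reports no verdict.
The state is a dict: "time_s": time; "joints": joint angles; "qd": joint speeds; "joint_torque": joint torques, N m; "tool_pos": TCP position; "ee_rot": TCP orientation; "wrist_force": force on the tool from outside, world axes, zero at the start; "torque": the same for the moment, N m; "finger_gap": finger opening in mm.
Only numpy, scipy, OpenCV 4.12 (cv2) and the standard library are available. Lean on these libraries where they do the work, as an engineer would, in place of code of your own. Each camera call takes 0.05 s, during which the arm holds its last target. There are 200 camera calls.

TASK

Take the finished plywood part with the red rectangle on it out of the machine's aluminium catch tray, lower it into the blue tote without dropping it, and let it lie flat on the tote's floor, red rectangle up and not on top of the part already packed there. Then lift the yellow moisture meter out of its dock and press its sprung steel foot onto the middle of the red rectangle, meter upright and the foot's long side along the rectangle's long side, gently, so that the foot is sunk about half of its 12 mm travel. Finish while holding it there: keep the meter in the gripper, pressed on at the end, with the two unmarked parts left where they lie.

Things in the scene. Friction and masses are not known exactly. Their poses are not given: they have to be found in the camera images.
- part: Birch plywood part to move and test, loose, 85 g: 130 (x) by 50 (y) by 18 mm thick. Origin mid-underside, z up. Full plate from x = -25 to +65 mm; a fork of two 14 mm prongs from x = -65 to -25 mm. Starts flat on the catch tray's floor, long side within 0.45 rad of the world's x. Grip it across its 50 mm width at x = 0. The only part with a red rectangle on top.
- part_spot (a point): The centre of the red rectangle on the part's top face (x = +25, y = 0, z = 18 mm in the part's frame), marked with a red dot; the rectangle is an outline, 47 mm long along the part's x and 24 mm wide. Axes as the part's.
- tray: Machine catch tray, aluminium, fixed: outside 220 mm (x) by 300 mm (y), rim 18 mm high, walls and floor 4 mm thick (floor's top at z = 4 mm). Origin under its centre. Two parts lie in it, one to each side (about 70 mm from the centre along y), the marked one in either place.
- plain_part: Part of the same size and shape as the marked one, without a red rectangle, loose in the catch tray. It stays there.
- tote: Blue open tote, fixed: outside 260 (x) by 250 mm (y), 50 mm high, walls and floor 5 mm thick (floor's top at z = 5 mm). Origin under its centre. Its +y half is free; a packed part lies in its -y half. A good place for the part is x = 0, y = +40 mm in the tote's frame, lengthwise along the tote's x.
- packed_part: Part of the same size and shape, without a red rectangle, loose, already lying in the tote near x = 0, y = -80 mm of the tote's frame, along the tote's x. It stays there.
- meter: Moisture meter, loose, 0.18 kg: upright yellow box 60 (x) by 34 (y) by 105 mm high with a black rubber band, display on top. Origin at the centre of the housing's underside, z up. Below it a sprung steel foot, 36 (x) by 14 mm (y), reaches 20 mm below the housing when free. Starts upright in its dock, housing underside 30 mm and top 135 mm above the table.
- meter_grip (a point): Middle of the meter's rubber band, 75 mm above the housing's underside (30 mm below its top), on its centre line: the place to grip it, across its 34 mm width (y). 95 mm above the free foot's face. Axes as the meter's.
- foot_face (a point): Centre of the flat underside of the meter's sprung foot, the face that is pressed on the part. Axes as the meter's: z up out of the face, x along the foot's long side. Moves up with the foot.
- foot (a joint): How far the meter's foot is sunk into the housing, m: 0 free, 0.012 fully in. A spring pushes it out with about 1.2 N at 0, rising by 0.6 N per mm: about 4.8 N at half travel, 8.4 N fully in.
- dock: The meter's dock, fixed: base plate 110 (x) by 90 mm (y) with an upright sleeve, 76 by 50 mm outside, top 50 mm above the table. The meter's housing stands 20 mm deep in it with 3 mm of play each side, foot hanging free; draw it straight up at least 45 mm to clear. Origin under its centre; axes as the docked meter's.

How it is judged:
By the outcome, as a careful person would: the job done as asked, in the order asked, and still so for the second after the job is handed in, while the arm keeps its last pose, push and grip.
It also fails if it takes over 51 s, if anything falls off the work surface, if the arm or the gripper's body presses on something with over 40 N, if the wrist force passes 120 N, or if a joint passes its speed limit or range.

## Working session

There is one attempt and no reset: what is moved stays moved. The work goes in short steps, Python scripts to look and compute and a tool call to move; the robot and the scene stay as the last step left them, time stands still between calls to the robot, and variables do not carry over. Pictures are saved under pics/ and viewed, on a budget of 10 in all, crops included, one or two more only if the job needs it, and the job is handed in when it is done.

Besides the shell and the picture viewer there is one more tool, called after "Call:" as a command line: name --pt "numbers of a row" for each row, then --argument value for the rest. move_arm: Moves the arm, as the interface text tells. Its arguments: {"type":"object","properties":{"deltas":{"type":"array","items":{"type":"array","items":{"type":"number"}}},"force":{"type":"number"}},"required":["deltas"]}

```bash
mkdir -p pics; cat > h.py <<'E'
import numpy as np, cv2
from bench import env
def cam(n):
    c=env.calibration(n); f=210/np.tan(np.radians(c["fov_y"])/2)
    K=np.array([[f,0,c["cx"]],[0,f,c["cy"]],[0,0,1]]); return K,np.array(c["dist_coeffs"],float),np.array(c["R"]),np.array(c["t"])
def ray(n,px,z):
    K,d,R,t=cam(n); p=cv2.undistortPoints(np.array(px,float).reshape(-1,1,2),K,d).reshape(-1,2)
    v=np.c_[p,np.ones(len(p))]@R; o=-R.T@t
    return o+v*((z-o[2])/v[:,2])[:,None]
def proj(n,X):
    K,d,R,t=cam(n); return cv2.projectPoints(np.array(X,float).reshape(-1,1,3),cv2.Rodrigues(R)[0],t,K,d)[0].reshape(-1,2)
E
python3 - <<'E'
from h import *
for n in("side","top"):
    cv2.imwrite(f"pics/{n}0.png",env.read_camera(n)); K,d,R,t=cam(n); print(n,K[0,0],-R.T@t,R[2],d)
print(env.state())
E
```

```text
side 446.55872496884655 [434.1082067  648.43135701 819.40616582] [ 0.0818974  -0.66379141 -0.74342033] [-0.07791235  0.          0.          0.          0.        ]
top 406.4478251080022 [384.31718454  -5.45467159 887.48931957] [ 0.16430934  0.00129255 -0.98640801] [-0.01033112  0.          0.          0.          0.        ]
{'time_s': 0.1, 'joints': array([-1.21747490e+00,  3.07505037e-01,  1.50753631e+00,  1.32732990e-05,
        1.32840414e+00, -7.34364522e-02]), 'qd': array([-5.72300722e-04, -8.80382826e-04, -2.68085228e-03, -1.14857147e-05,
        1.35282380e-03,  5.91185460e-04]), 'joint_torque': array([ 7.71135474e-04, -4.58528852e+01, -2.52607334e+01, -2.47789296e-05,
        5.48690994e-03,  8.36892582e-06]), 'tool_pos': array([ 237.91310906, -523.13868251,  403.87136608]), 'ee_rot': array([-9.18258738e-04,  9.77320878e-01,  2.11761759e-01, -1.22844154e-04]), 'wrist_force': array([ 0.15233172, -0.05446958, -0.3453116 ]), 'torque': array([-0.06047072,  0.01076219,  0.01886939]), 'finger_gap': 85.06933207286893}
```

View pics/top0.png

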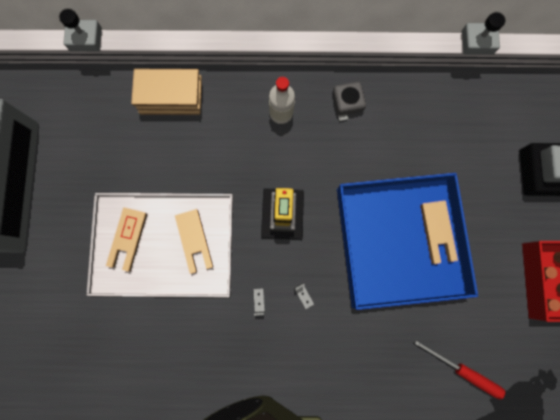

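View pics/side0.png

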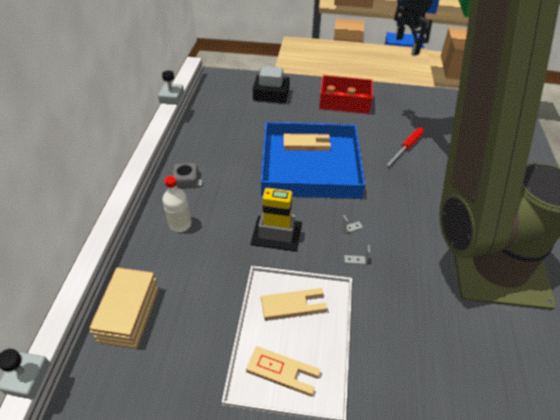

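Top view: the marked part is at (127,240), the plain part at (194,240), the meter top at (284,205), the tote around (408,240) with the packed part at its right. The side view agrees. I'll measure these next.

```bash
cat >> h.py <<'E'
def masks(im):
    b,g,r=[im[...,i].astype(int) for i in range(3)]
    h,s,v=[a.astype(int) for a in cv2.split(cv2.cvtColor(im,cv2.COLOR_BGR2HSV))]
    return dict(red=((h<8)|(h>172))&(s>110)&(v>90), wood=(h>8)&(h<23)&(s>60)&(v>120), yellow=(h>=22)&(h<34)&(s>150)&(v>110), blue=(h>100)&(h<125)&(s>120)&(v>60))
def blobs(m,amin):
    c,_=cv2.findContours(m.astype(np.uint8),cv2.RETR_EXTERNAL,cv2.CHAIN_APPROX_NONE)
    return [k for k in c if cv2.contourArea(k)>amin]
def rect(P):
    (c,(w,h),a)=cv2.minAreaRect(np.float32(P[:,:2]))
    if w<h: w,h,a=h,w,a+90
    a=np.radians((a+90)%180-90); return np.round([*c,w,h,a],3)
E
python3 - <<'E'
from h import *
for n in("top","side"):
    m=masks(cv2.imread(f"pics/{n}0.png"))
    for col,z,amin in(("red",22,20),("wood",22,300),("yellow",135,30),("blue",50,3000)):
        mm=m[col]
        if col=="wood": mm=cv2.morphologyEx((mm|m["red"]).astype(np.uint8),cv2.MORPH_CLOSE,np.ones((3,3)))
        for k in blobs(mm,amin):
            print(n,col,cv2.boundingRect(k),rect(ray(n,k,z)))
            if col=="blue":
                q=cv2.approxPolyDP(cv2.convexHull(k),8,True); print(np.c_[q.reshape(-1,2),ray(n,q,50)[:,:2]].round(0).tolist())
E
```

```text
top red (458, 364, 47, 35) [ 177.77  -425.971  101.942   24.884    1.039]
top red (539, 240, 21, 82) [ 3.82591e+02 -5.83839e+02  1.72139e+02  4.29650e+01 -1.04000e-01]
top red (276, 76, 14, 14) [ 8.20686e+02 -1.98470e+01  3.17480e+01  2.96350e+01  8.00000e-03]
top wood (458, 364, 47, 35) [ 177.77  -425.971  101.942   24.884    1.039]
top wood (539, 240, 21, 82) [ 3.82591e+02 -5.83839e+02  1.72139e+02  4.29650e+01 -1.04000e-01]
top wood (175, 210, 38, 64) [4.57970e+02 1.68161e+02 1.30444e+02 5.03870e+01 3.00000e-01]
top wood (106, 208, 40, 64) [ 4.60933e+02  3.13511e+02  1.29650e+02  5.12970e+01 -2.27000e-01]
top wood (423, 202, 34, 62) [ 4.81676e+02 -3.56939e+02  1.28264e+02  5.00430e+01  1.37000e-01]
top wood (131, 69, 70, 40) [804.861 245.488 156.313  94.718  -1.57 ]
top yellow (275, 188, 19, 32) [ 5.20227e+02 -2.05800e+01  6.05780e+01  3.31600e+01 -7.20000e-02]
top blue (337, 173, 141, 137) [ 4.62687e+02 -2.75837e+02  2.62085e+02  2.57549e+02  1.09000e-01]
[[455.0, 173.0, 604.0, -387.0], [477.0, 296.0, 349.0, -415.0], [355.0, 309.0, 321.0, -167.0], [340.0, 184.0, 578.0, -142.0]]
s
[... 561 characters left out ...]
  1.39000e-01]
side wood (275, 18, 184, 96) [ 3.29474e+02 -8.71339e+02  6.18342e+02  6.15221e+02  6.29000e-01]
side wood (426, 0, 42, 24) [-5.938000e+01 -1.351955e+03  2.851930e+02  1.621120e+02  1.170000e+00]
side wood (319, 0, 78, 19) [ 3.327990e+02 -1.290475e+03  3.577100e+02  1.861770e+02  2.090000e-01]
side yellow (263, 214, 27, 14) [ 5.10364e+02  5.41180e+01  5.48030e+01  2.77010e+01 -2.60000e-02]
side yellow (263, 188, 29, 20) [ 5.1844e+02 -1.1097e+01  5.9692e+01  5.0004e+01 -3.5000e-02]
side blue (260, 122, 105, 77) [ 458.786 -256.743  298.139  261.034   -1.463]
[[265.0, 122.0, 604.0, -386.0], [355.0, 124.0, 348.0, -418.0], [362.0, 197.0, 325.0, -126.0], [261.0, 194.0, 568.0, -99.0]]
```

Call:
move_arm --pt "0 0 0 0 0 0.13 0" --pt "0 0 0 0 0 0.13 0" --pt "0 0 0 0 0 0.13 0" --pt "0 0 0 0 0 0.13 0" --pt "0 0 0 0 0 0.13 0" --pt "0.011 -0.042 0 0 0 0 0" --pt "0.011 -0.042 0 0 0 0 0" --pt "0.011 -0.042 0 0 0 0 0" --pt "0.011 -0.042 0 0 0 0 0" --pt "0.011 -0.042 0 0 0 0 0" --pt "0.011 -0.042 0 0 0 0 0" --pt "0.011 -0.042 0 0 0 0 0" --pt "0.011 -0.042 0 0 0 0 0" --pt "0.011 -0.042 0 0 0 0 0" --pt "0.011 -0.042 0 0 0 0 0" --pt "0.011 -0.042 0 0 0 0 0" --force 40

```text
time_s: 1.7
tool_pos: [474.9, -95.0, 398.8]
ee_rot: [-0.004, 0.991, -0.131, -0.004]
wrist_force: [0.5, -1.4, -1.0]
finger_gap: 85.5
```

```bash
cat >> h.py <<'E'
from scipy.spatial.transform import Rotation as Rn
def go(target,yaw,s=None):
    s=s or env.state(); q=s["ee_rot"]; R=Rn.from_quat([*q[1:],q[0]]); M=R.as_matrix()
    g=Rn.from_matrix(np.array([[np.cos(yaw),np.sin(yaw),0],[np.sin(yaw),-np.cos(yaw),0],[0,0,-1]]))
    print("t",s["time_s"],"pos",s["tool_pos"].round(1),"yaw",round(np.arctan2(M[1,0],M[0,0]),4),"zaxis",M[:,2].round(4),"F",s["wrist_force"].round(2),"T",s["torque"].round(2),"gap",round(s["finger_gap"],1),"j6",round(s["joints"][5],2))
    print("togo mm (now axes)",(M.T@(np.array(target)-s["tool_pos"])).round(1),"(goal axes)",(g.as_matrix().T@(np.array(target)-s["tool_pos"])).round(1),"turn",(R.inv()*g).as_rotvec().round(4))
E
python3 -c "
from h import *
go([460.5,314,300],-.225)"
```

```text
t 1.7 pos [474.9 -95.  398.8] yaw -0.2632 zaxis [-0.0071  0.0095 -0.9999] F [ 0.52 -1.37 -1.04] T [-0.04 -0.05 -0.06] gap 85.5 j6 1.54
togo mm (now axes) [-119.4 -390.5  102.8] (goal axes) [-105.3 -395.5   98.8] turn [-0.0075  0.0092 -0.0382]
```

Call:
move_arm --pt "0 0 0 -0.0075 0.009 -0.038 0" --pt "-0.0105 -0.0396 0.01 0 0 0 0" --pt "-0.0105 -0.0396 0.01 0 0 0 0" --pt "-0.0105 -0.0396 0.01 0 0 0 0" --pt "-0.0105 -0.0396 0.01 0 0 0 0" --pt "-0.0105 -0.0396 0.01 0 0 0 0" --pt "-0.0105 -0.0396 0.01 0 0 0 0" --pt "-0.0105 -0.0396 0.01 0 0 0 0" --pt "-0.0105 -0.0396 0.01 0 0 0 0" --pt "-0.0105 -0.0396 0.01 0 0 0 0" --pt "-0.0105 -0.0396 0.01 0 0 0 0" --pt "0 0 0 0 0 0 0"

```text
time_s: 2.9
tool_pos: [459.8, 327.3, 291.1]
ee_rot: [0.003, 0.994, -0.107, 0.002]
wrist_force: [-0.4, -0.2, 0.7]
finger_gap: 85.3
```

```bash
python3 -c "
from h import *
go([460.5,314,183],-.225)
cv2.imwrite('pics/a.png',np.hstack([env.read_camera('side')[200:,100:400],env.read_camera('top')[100:320,40:340]]))"
```

```text
t 2.9 pos [459.8 327.3 291.1] yaw -0.2151 zaxis [ 0.0032 -0.0065 -1.    ] F [-0.41 -0.2   0.69] T [-0.03  0.05 -0.06] gap 85.3 j6 2.34
togo mm (now axes) [  3.   12.3 108.2] (goal axes) [  3.6  12.8 108.1] turn [ 0.0056 -0.0045  0.0099]
```

View pics/a.png

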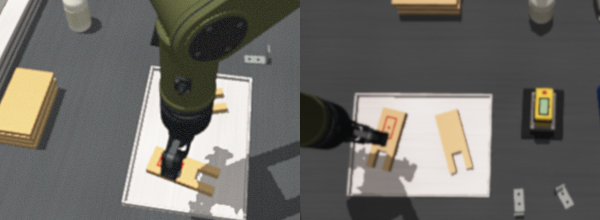

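The gripper is above the marked part, straddling it near the fork root and 12 mm too far along y, as the numbers also show. Correct and descend.

Call:
move_arm --pt "0.003 0.012 0.02 0.0056 -0.0045 0.01 0" --pt "0 0 0.03 0 0 0 0" --pt "0 0 0.025 0 0 0 0" --pt "0 0 0 0 0 0 0"

```text
time_s: 3.4
tool_pos: [461.7, 305.1, 217.5]
ee_rot: [0.002, 0.993, -0.115, 0.002]
wrist_force: [-0.8, -0.2, 0.2]
finger_gap: 85.3
```

```bash
python3 -c "
from h import *
go([460.5,314,183],-.225)"
```

```text
t 3.4 pos [461.7 305.1 217.5] yaw -0.2299 zaxis [ 0.0028 -0.0035 -1.    ] F [-0.84 -0.18  0.21] T [0.06 0.03 0.03] gap 85.3 j6 2.31
togo mm (now axes) [-3.3 -8.5 34.5] (goal axes) [-3.1 -8.4 34.5] turn [ 0.0028 -0.0035 -0.0049]
```

Call:
move_arm --pt "-0.003 -0.0085 0 0 0 0 0" --pt "0 0 0 0 0 0 0" --pt "0 0 0 0 0 0 0"

```text
time_s: 3.7
tool_pos: [462.1, 312.5, 220.3]
ee_rot: [0.001, 0.993, -0.116, 0.003]
wrist_force: [-0.0, -0.5, 0.5]
finger_gap: 85.3
```

```bash
python3 -c "
from h import *
go([460.5,314,183],-.225)"
```

```text
t 3.7 pos [462.1 312.5 220.3] yaw -0.2333 zaxis [ 0.0052 -0.0028 -1.    ] F [-0.01 -0.49  0.53] T [-0.02  0.04 -0.05] gap 85.3 j6 2.33
togo mm (now axes) [-2.1 -1.1 37.3] (goal axes) [-1.9 -1.1 37.3] turn [ 0.0015 -0.0057 -0.0083]
```

Call:
move_arm --pt "-0.002 -0.001 0.012 0.0015 -0.005 -0.008 0" --pt "0 0 0.012 0 0 0 0" --pt "0 0 0.01 0 0 0 0" --pt "0 0 0 0 0 0 0" --pt "0 0 0 0 0 0 0"

```text
time_s: 4.2
tool_pos: [460.9, 314.8, 185.3]
ee_rot: [-0.001, 0.994, -0.111, 0.002]
wrist_force: [-0.4, 0.3, 0.3]
finger_gap: 85.4
```

```bash
python3 -c "
from h import *
go([460.5,314,183],-.225)
cv2.imwrite('pics/b.png',cv2.resize(env.read_camera('side')[320:420,200:360],None,fx=4,fy=4))"
```

```text
t 4.2 pos [460.9 314.8 185.3] yaw -0.2234 zaxis [ 0.0038  0.0019 -1.    ] F [-0.45  0.35  0.26] T [-0.01  0.04 -0.02] gap 85.4 j6 2.32
togo mm (now axes) [-0.2  0.8  2.3] (goal axes) [-0.2  0.8  2.3] turn [-0.0027 -0.0032  0.0016]
```

View pics/b.png

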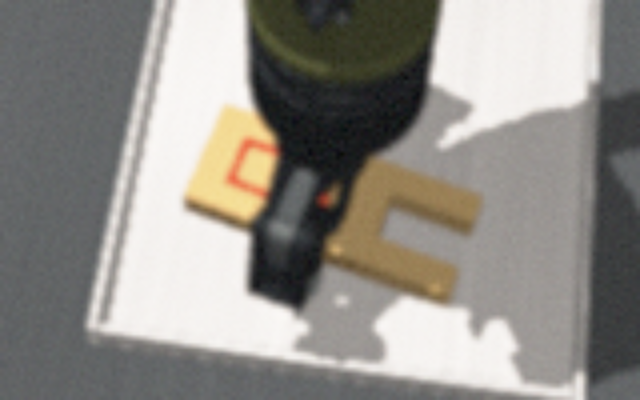

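The finger stands beside the plate near its middle (crop around (290,240)), clear of the part. Close now.

Call:
move_arm --pt "0 0 0.003 0 0 0 0.3" --pt "0 0 0 0 0 0 0.6" --pt "0 0 0 0 0 0 0.8" --pt "0 0 0 0 0 0 0.8" --pt "0 0 0 0 0 0 0.8" --force 40

```text
time_s: 4.75
tool_pos: [461.2, 314.9, 182.9]
ee_rot: [-0.002, 0.994, -0.111, 0.002]
wrist_force: [-0.2, -0.5, -0.2]
finger_gap: 49.0
```

```bash
python3 -c "
from h import *
go([460.5,314,183],-.225)"
```

```text
t 4.75 pos [461.2 314.9 182.9] yaw -0.2234 zaxis [ 0.0047  0.0025 -1.    ] F [-0.22 -0.49 -0.2 ] T [ 0.02  0.03 -0.01] gap 49.0 j6 2.32
togo mm (now axes) [-0.4  1.1 -0.1] (goal axes) [-0.4  1.1 -0.1] turn [-0.0035 -0.0041  0.0016]
```

Call:
move_arm --pt "0 0 -0.02 0 0 0 0.8" --pt "0 0 -0.04 0 0 0 0.8" --pt "0 0 -0.045 0 0 0 0.8" --pt "0 0 -0.045 0 0 0 0.8" --pt "0 0 -0.04 0 0 0 0.8" --pt "0 0 0 0 0 0 0.8"

```text
time_s: 5.35
tool_pos: [459.9, 314.1, 377.7]
ee_rot: [0.0, 0.994, -0.112, -0.0]
wrist_force: [0.5, 1.1, -0.0]
finger_gap: 48.6
```

```bash
python3 -c "
from h import *
go([457.4,-238.3,370],-.225)"
```

```text
t 5.35 pos [459.9 314.1 377.7] yaw -0.2236 zaxis [-1.1e-03 -8.0e-04 -1.0e+00] F [ 0.51  1.05 -0.02] T [-0.01 -0.01 -0.01] gap 48.6 j6 2.32
togo mm (now axes) [120.1 539.2   8.2] (goal axes) [120.8 539.1   7.7] turn [0.0011 0.0009 0.0014]
```

Call:
move_arm --pt "0.0045 0.02 0 0 0 0 0.8" --pt "0.0092 0.0415 0 0 0 0 0.8" --pt "0.0092 0.0415 0 0 0 0 0.8" --pt "0.0092 0.0415 0 0 0 0 0.8" --pt "0.0092 0.0415 0 0 0 0 0.8" --pt "0.0092 0.0415 0 0 0 0 0.8" --pt "0.0092 0.0415 0 0 0 0 0.8" --pt "0.0092 0.0415 0 0 0 0 0.8" --pt "0.0092 0.0415 0 0 0 0 0.8" --pt "0.0092 0.0415 0 0 0 0 0.8" --pt "0.0092 0.0415 0 0 0 0 0.8" --pt "0.0092 0.0415 0 0 0 0 0.8" --pt "0.0092 0.0415 0 0 0 0 0.8" --pt "0.0045 0.02 0 0 0 0 0.8" --pt "0 0 0 0 0 -0.11 0.8" --pt "0 0 0 0 0 -0.12 0.8" --pt "0 0 0 0 0 -0.11 0.8" --pt "0 0 0 0 0 0 0.8" --pt "0 0 0 0 0 0 0.8"

```text
time_s: 7.25
tool_pos: [451.3, -258.3, 362.8]
ee_rot: [-0.005, 0.998, 0.063, -0.006]
wrist_force: [-0.0, -0.5, -0.2]
finger_gap: 49.0
```

```bash
python3 -c "
from h import *
go([457.4,-238.3,260],.115)"
```

```text
t 7.25 pos [ 451.3 -258.3  362.8] yaw 0.1264 zaxis [-0.013   0.0084 -0.9999] F [-0.03 -0.55 -0.22] T [-0.04  0.    0.02] gap 49.0 j6 0.84
togo mm (now axes) [  9.8 -18.  102.9] (goal axes) [  8.4 -19.2 102.8] turn [-0.0099  0.0119  0.0114]
```

Call:
move_arm --pt "0.009 -0.019 0.01 -0.01 0.012 0.011 0.8" --pt "0 0 0.03 0 0 0 0.8" --pt "0 0 0.03 0 0 0 0.8" --pt "0 0 0.025 0 0 0 0.8" --pt "0 0 0 0 0 0 0.8" --pt "0 0 0 0 0 0 0.8"

```text
time_s: 7.85
tool_pos: [458.6, -236.7, 265.7]
ee_rot: [0.001, 0.999, 0.052, 0.001]
wrist_force: [-0.2, -0.6, -0.3]
finger_gap: 48.7
```

```bash
python3 -c "
from h import *
go([457.4,-238.3,184],.115)
im=env.read_camera('side'); go([457.4,-238.3,184],.115)
cv2.imwrite('pics/c.png',cv2.resize(im[80:230,220:420],None,fx=3.5,fy=3.5))"
```

```text
t 7.85 pos [ 458.6 -236.7  265.7] yaw 0.1034 zaxis [ 0.0031 -0.0018 -1.    ] F [-0.18 -0.57 -0.3 ] T [ 0.01 -0.02 -0.01] gap 48.7 j6 0.91
togo mm (now axes) [-1.6  1.3 81.7] (goal axes) [-1.4  1.5 81.7] turn [ 0.0021 -0.0029 -0.0116]
t 7.9 pos [ 458.5 -236.6  265.9] yaw 0.1036 zaxis [ 0.003  -0.0017 -1.    ] F [-1.03 -0.23 -1.58] T [ 0.04 -0.01 -0.04] gap 48.8 j6 0.91
togo mm (now axes) [-1.5  1.4 81.9] (goal axes) [-1.3  1.6 81.9] turn [ 0.002  -0.0028 -0.0114]
```

View pics/c.png

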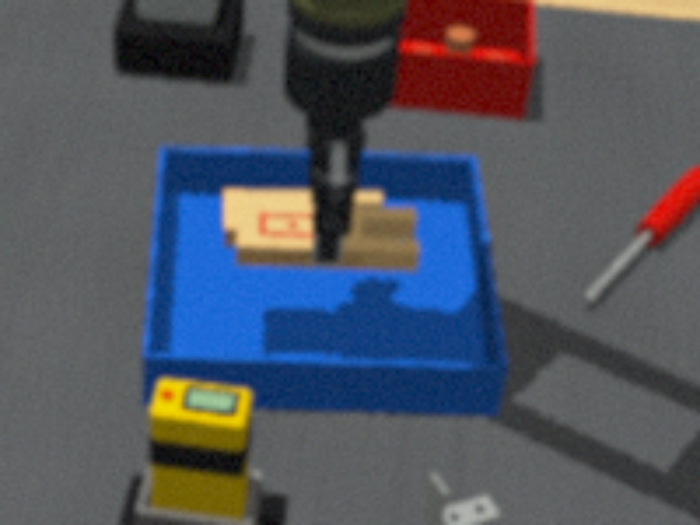

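The part hangs level in the gripper above the tote's free half, red rectangle up (crop (287,225)). Lower it.

Call:
move_arm --pt "-0.0015 0.0015 0.02 0.002 -0.003 -0.011 0.8" --pt "0 0 0.025 0 0 0 0.8" --pt "0 0 0.02 0 0 0 0.8" --pt "0 0 0.01 0 0 0 0.8" --pt "0 0 0 0 0 0 0.8" --pt "0 0 0 0 0 0 0.8"

```text
time_s: 8.5
tool_pos: [462.3, -241.5, 197.7]
ee_rot: [0.006, 0.998, 0.056, 0.008]
wrist_force: [0.5, -0.2, -0.0]
finger_gap: 48.6
```

```bash
python3 -c "
from h import *
go([457.4,-238.3,184],.115)"
```

```text
t 8.5 pos [ 462.3 -241.5  197.7] yaw 0.112 zaxis [ 0.0158 -0.0101 -0.9998] F [ 0.55 -0.17 -0.04] T [-0.    0.01 -0.06] gap 48.6 j6 0.9
togo mm (now axes) [-4.7 -3.9 13.6] (goal axes) [-4.5 -3.7 13.7] turn [ 0.0119 -0.0146 -0.0031]
```

Call:
move_arm --pt "-0.0045 -0.0037 0.004 0.012 -0.0146 -0.003 0.8" --pt "0 0 0 0 0 0 0.8" --pt "0 0 0.004 0 0 0 0.8" --pt "0 0 0.002 0 0 0 0.8" --pt "0 0 0 0 0 0 0.8"

```text
time_s: 9.0
tool_pos: [458.3, -238.8, 190.2]
ee_rot: [0.001, 0.998, 0.057, 0.002]
wrist_force: [0.5, 0.7, -0.7]
finger_gap: 48.8
```

```bash
python3 -c "
from h import *
go([457.4,-238.3,184],.115)"
```

```text
t 9.0 pos [ 458.3 -238.8  190.2] yaw 0.1151 zaxis [ 0.004  -0.0024 -1.    ] F [ 0.48  0.69 -0.74] T [-0.01 -0.01 -0.01] gap 48.8 j6 0.89
togo mm (now axes) [-0.8 -0.6  6.2] (goal axes) [-0.8 -0.6  6.2] turn [ 0.0029 -0.0037  0.    ]
```

Call:
move_arm --pt "0 0 0.003 0.003 -0.0037 0 0.8" --pt "0 0 0.002 0 0 0 0.8" --pt "0 0 0.001 0 0 0 0.8" --pt "0 0 0 0 0 0 0.8"

```text
time_s: 9.4
tool_pos: [458.4, -238.9, 183.6]
ee_rot: [-0.0, 0.998, 0.058, -0.0]
wrist_force: [-0.2, -0.7, 2.6]
finger_gap: 48.8
```

```bash
python3 -c "
from h import *
go([457.4,-238.3,184],.115)"
```

```text
t 9.4 pos [ 458.4 -238.9  183.6] yaw 0.1151 zaxis [-3.e-04  3.e-04 -1.e+00] F [-0.18 -0.67  2.64] T [ 0.08  0.04 -0.  ] gap 48.8 j6 0.89
togo mm (now axes) [-1.  -0.7 -0.4] (goal axes) [-1.  -0.7 -0.4] turn [-0.0004  0.0003  0.0001]
```

Call:
move_arm --pt "0 0 0 0 0 0 0.3" --pt "0 0 0 0 0 0 0" --pt "0 0 0 0 0 0 0" --pt "0 0 0 0 0 0 0" --pt "0 0 -0.02 0 0 0 0" --pt "0 0 -0.04 0 0 0 0" --pt "0 0 -0.05 0 0 0 0" --pt "0 0 -0.05 0 0 0 0" --pt "0 0 -0.02 0 0 0 0" --pt "0 0 0 0 0 0 0"

```text
time_s: 10.4
tool_pos: [458.5, -239.0, 369.4]
ee_rot: [-0.001, 0.998, 0.057, -0.002]
wrist_force: [1.3, -0.1, -0.7]
finger_gap: 85.4
```

```bash
python3 -c "
from h import *
go([520.2,-20.6,360],-.072)"
```

```text
t 10.4 pos [ 458.5 -239.   369.4] yaw 0.115 zaxis [-0.0032  0.0021 -1.    ] F [ 1.28 -0.11 -0.65] T [ 0.01 -0.03 -0.01] gap 85.4 j6 0.89
togo mm (now axes) [  86.4 -209.8    9.7] (goal axes) [  45.8 -222.2    9.4] turn [-0.0022  0.0032  0.187 ]
```

Call:
move_arm --pt "0 0 0 -0.002 0.003 0.094 0" --pt "0 0 0 0 0 0.093 0" --pt "0.004 -0.019 0 0 0 0 0" --pt "0.0076 -0.037 0 0 0 0 0" --pt "0.0076 -0.037 0 0 0 0 0" --pt "0.0076 -0.037 0 0 0 0 0" --pt "0.0076 -0.037 0 0 0 0 0" --pt "0.0076 -0.037 0 0 0 0 0" --pt "0.003 -0.015 0 0 0 0 0" --pt "0 0 0 0 0 0 0" --pt "0 0 0 0 0 0 0"

```text
time_s: 11.5
tool_pos: [518.6, -16.5, 354.1]
ee_rot: [-0.001, 0.999, -0.042, -0.01]
wrist_force: [0.0, 0.7, 0.1]
finger_gap: 85.3
```

```bash
python3 - <<'E'
from h import *
go([520.2,-20.6,260],-.072)
for n in("top","side"):
    im=env.read_camera(n); cv2.imwrite(f"pics/d_{n}.png",im); m=masks(im)
    for col,z,amin in(("red",23,8),("wood",23,300),("yellow",135,30)):
        mm=m[col]
        if col=="wood": mm=cv2.morphologyEx((mm|m["red"]).astype(np.uint8),cv2.MORPH_CLOSE,np.ones((3,3)))
        for k in blobs(mm,amin): print(n,col,cv2.boundingRect(k),rect(ray(n,k,z)))
t=cv2.imread("pics/d_top.png")[160:320,250:490]; s=cv2.imread("pics/d_side.png")[100:260,220:420]
cv2.imwrite("pics/d.png",cv2.resize(np.hstack([t,s]),None,fx=1.8,fy=1.8))
E
```

```text
t 11.5 pos [518.6 -16.5 354.1] yaw -0.0831 zaxis [-0.0199  0.0036 -0.9998] F [0.05 0.65 0.1 ] T [ 0.02 -0.03  0.  ] gap 85.3 j6 1.54
togo mm (now axes) [ 3.8  4.1 94.1] (goal axes) [ 1.9  4.  94.1] turn [-0.0021  0.0201 -0.0111]
top red (457, 364, 49, 36) [ 178.013 -425.415  103.664   25.814    1.022]
top red (538, 240, 22, 82) [ 3.82472e+02 -5.82664e+02  1.71973e+02  4.51080e+01 -9.70000e-02]
top wood (457, 364, 49, 36) [ 178.013 -425.415  103.664   25.814    1.022]
top wood (538, 240, 22, 82) [ 3.82472e+02 -5.82664e+02  1.71973e+02  4.51080e+01 -9.70000e-02]
top wood (369, 212, 32, 62) [ 4.58217e+02 -2.37941e+02  1.26681e+02  5.04990e+01  1.12000e-01]
top wood (422, 202, 35, 62) [ 4.81540e+02 -3.56187e+02  1.28092e+02  5.06660e+01  1.38000e-01]
top wood (131, 69, 71, 40) [804.684 245.251 157.553  94.604   1.568]
top yellow (275, 207, 17, 13) [502.01  -20.258  30.054  22.758  -1.563]
side red (164, 175, 13, 13) [ 810.952 -136.06    46.316   29.      -0.95 ]
side red (402, 127, 22, 23) [ 176.65  -417.448  122.382   28.       1.063]
side red (319, 75, 55, 39) [ 375.609 -615.39   200.921  171.403   -1.57 ]
side wood (261, 288, 66, 32) [4.55990e+02 1.73847e+02 1.29588e+02 5.69580e+01 2.98000e-01]
side wood (89, 267, 68, 80) [796.727 228.275 173.647 106.252  -1.566]
side wood (287, 162, 49, 17) [ 4.56560e+02 -2.33969e+02  1.26665e+02  5.97100e+01  1.03000e-01]
side wood (291, 134, 39, 15) [ 4.69921e+02 -3.57213e+02  1.07302e+02  6.14240e+01  6.10000e-02]
side wood (300, 19, 194, 95) [ 2.44597e+02 -8.89016e+02  7.08276e+02  6.10288e+02  4.60000e-01]
side wood (376, 0, 141, 52) [-9.100100e+01 -1.329442e+03  5.991200e+02  4.576880e+02  9.340000e-01]
side yellow (263, 214, 27, 14) [ 5.10761e+02  5.38320e+01  5.42280e+01  2.78610e+01 -3.50000e-02]
side yellow (263, 188, 28, 20) [ 5.18683e+02 -1.04610e+01  5.91940e+01  5.02490e+01 -2.30000e-02]
```

View pics/d.png

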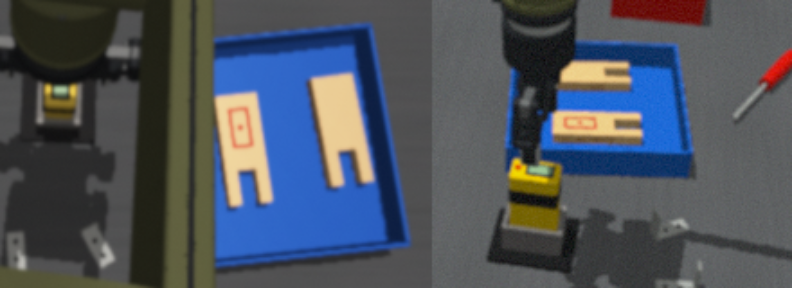

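The part lies flat in the tote's +y half (≈458,−238, yaw 0.11), clear of the packed one. The gripper straddles the meter in line with it. Correct and descend.

Call:
move_arm --pt "0.002 0.004 0.01 -0.002 0.02 -0.015 0" --pt "0 0 0.025 0 0 0 0" --pt "0 0 0.025 0 0 0 0" --pt "0 0 0.02 0 0 0 0" --pt "0 0 0 0 0 0 0" --pt "0 0 0 0 0 0 0"

```text
time_s: 12.2
tool_pos: [519.6, -29.4, 273.1]
ee_rot: [0.001, 0.999, -0.04, 0.002]
wrist_force: [0.1, 0.8, 0.2]
finger_gap: 85.6
```

```bash
python3 - <<'E'
from h import *
go([520.2,-20.6,260],-.065)
E
```

```text
t 12.2 pos [519.6 -29.4 273.1] yaw -0.0795 zaxis [ 0.0043 -0.0026 -1.    ] F [0.13 0.8  0.22] T [ 0.04 -0.01  0.  ] gap 85.6 j6 1.51
togo mm (now axes) [-0.2 -8.8 13.1] (goal axes) [ 0.  -8.8 13.1] turn [ 0.0023 -0.0045 -0.0145]
```

Call:
move_arm --pt "0 -0.0088 0.005 0.002 -0.0045 -0.0145 0" --pt "0 0 0.006 0 0 0 0" --pt "0 0 0 0 0 0 0" --pt "0 0 0 0 0 0 0"

```text
time_s: 12.6
tool_pos: [521.5, -21.0, 264.2]
ee_rot: [0.0, 0.999, -0.033, 0.003]
wrist_force: [-0.5, -0.8, 0.5]
finger_gap: 85.8
```

```bash
python3 - <<'E'
from h import *
go([520.2,-20.6,260],-.065)
E
```

```text
t 12.6 pos [521.5 -21.  264.2] yaw -0.0652 zaxis [ 5.2e-03 -8.0e-04 -1.0e+00] F [-0.51 -0.78  0.55] T [-0.01 -0.02 -0.02] gap 85.8 j6 1.52
togo mm (now axes) [-1.4 -0.3  4.2] (goal axes) [-1.4 -0.3  4.2] turn [ 0.0005 -0.0052 -0.0002]
```

Call:
move_arm --pt "-0.0014 0 0.004 0 -0.005 0 0.3" --pt "0 0 0 0 0 0 0.5" --pt "0 0 0 0 0 0 0.8" --pt "0 0 0 0 0 0 0.9" --pt "0 0 0 0 0 0 0.9" --pt "0 0 0 0 0 0 0.9" --force 45

```text
time_s: 13.2
tool_pos: [520.5, -20.6, 260.9]
ee_rot: [0.0, 0.999, -0.032, 0.001]
wrist_force: [-1.0, -0.1, -0.6]
finger_gap: 33.4
```

```bash
python3 - <<'E'
from h import *
go([520.2,-20.6,260],-.065)
E
```

```text
t 13.2 pos [520.5 -20.6 260.9] yaw -0.0644 zaxis [ 1.8e-03 -8.0e-04 -1.0e+00] F [-0.96 -0.09 -0.6 ] T [ 0.01  0.   -0.11] gap 33.4 j6 1.52
togo mm (now axes) [-0.3  0.   0.9] (goal axes) [-0.3  0.   0.9] turn [ 0.0006 -0.0019  0.0006]
```

Call:
move_arm --pt "0 0 -0.01 0 0 0 0.9" --pt "0 0 -0.02 0 0 0 0.9" --pt "0 0 -0.03 0 0 0 0.9" --pt "0 0 -0.03 0 0 0 0.9" --pt "0 0 -0.03 0 0 0 0.9" --pt "0 0 -0.01 0 0 0 0.9" --pt "0 0 0 0 0 0 0.9" --pt "0 0 0 0 0 0 0.9"

```text
time_s: 14.0
tool_pos: [518.3, -20.4, 395.4]
ee_rot: [0.0, 0.999, -0.032, -0.003]
wrist_force: [-0.1, -0.9, -1.8]
finger_gap: 33.4
```

```bash
python3 - <<'E'
from h import *
go([483.2,-235.5,380],.112)
for n in("top","side"):
    im=env.read_camera(n); cv2.imwrite(f"pics/e_{n}.png",im); m=masks(im)
    for col,z,amin in(("red",23,3),("wood",23,300)):
        mm=m[col]
        if col=="wood": mm=cv2.morphologyEx((mm|m["red"]).astype(np.uint8),cv2.MORPH_CLOSE,np.ones((3,3)))
        for k in blobs(mm,amin):
            r=rect(ray(n,k,z))
            if abs(r[0]-480)<50 and -280<r[1]<-180: print(n,col,cv2.boundingRect(k),r)
    # red-ness outline of rectangle near expected spot
    u,v=proj(n,[483.2,-235.5,23])[0].astype(int); w=im[v-22:v+23,u-22:u+23].astype(int)
    h=cv2.cvtColor(w.astype(np.uint8),cv2.COLOR_BGR2HSV)[...,0]; q=(h<9)|(h>170); q&=(w[...,2]>110)
    k=np.argwhere(q)[:,::-1]+[u-22,v-22]; print(n,(u,v),len(k)); P=ray(n,k,23); print(rect(P))
E
```

```text
t 14.0 pos [518.3 -20.4 395.4] yaw -0.0648 zaxis [-0.0054  0.     -1.    ] F [-0.06 -0.91 -1.82] T [-0.03  0.04 -0.03] gap 33.4 j6 1.52
togo mm (now axes) [-21.  216.9  15.6] (goal axes) [-58.9 209.8  15.4] turn [-1.000e-04  5.400e-03 -1.768e-01]
top wood (385, 212, 15, 60) [ 4.60197e+02 -2.49351e+02  1.27380e+02  2.67770e+01  1.16000e-01]
top (np.int64(382), np.int64(230)) 15
[ 4.78718e+02 -2.54169e+02  8.41840e+01  1.57950e+01  1.13000e-01]
side wood (294, 162, 42, 17) [ 4.47481e+02 -2.34980e+02  1.08395e+02  5.95730e+01  1.03000e-01]
side (np.int64(301), np.int64(168)) 9
[ 445.447 -253.335   55.779   12.12    -0.54 ]
```

```bash
python3 -c "
import cv2,numpy as np
t=cv2.imread('pics/e_top.png')[160:310,330:480]; s=cv2.imread('pics/e_side.png')[70:270,210:410]
cv2.imwrite('pics/e.png',np.hstack([cv2.resize(t,(400,400)),cv2.resize(s,(400,400))]))"
```

```text
(no output)
```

View pics/e.png

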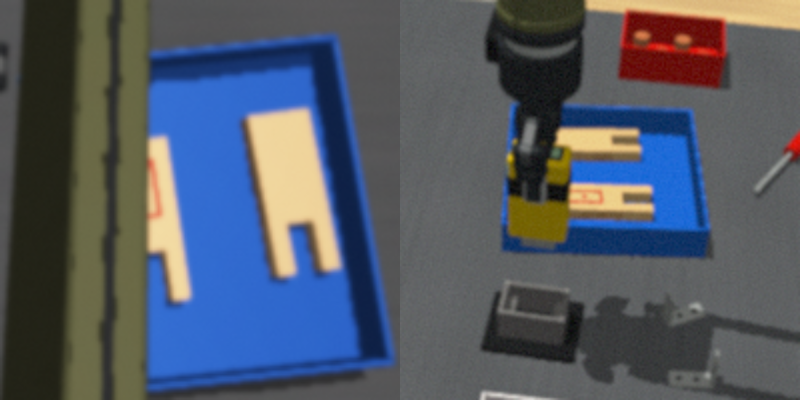

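Meter is clear of the dock and upright in the gripper. The rectangle is now hidden by the arm, so I take its centre from the earlier pictures.

```bash
python3 - <<'E'
from h import *
for n in("top","side"):
    im=cv2.imread(f"pics/d_{n}.png"); a=cv2.cvtColor(im,cv2.COLOR_BGR2LAB)[...,1].astype(int)
    u,v=proj(n,[483.2,-235.5,23])[0].round().astype(int); x0,y0=u-16,v-20 if n=="top" else v-10; w=a[y0:v+(21 if n=="top" else 11),x0:u+17]
    q=(w>148).astype(np.uint8); print(n,u,v,np.percentile(w,[50,90,98]),q.sum())
    k=np.argwhere(q)[:,::-1]+[x0,y0]; P=ray(n,k,23); print(rect(P),P.mean(0).round(1))
print(proj("top",[[483.2,-235.5,23]]))
E
```

```text
top 383 231 [133. 145. 158.] 111
[ 4.83503e+02 -2.36791e+02  4.68070e+01  2.46980e+01  1.04000e-01] [ 482.7 -236.9   23. ]
side 301 168 [134. 149. 155.] 80
[ 4.85916e+02 -2.42649e+02  8.31540e+01  5.95000e+01  1.57000e-01] [ 481.3 -243.7   23. ]
[[382.53213114 230.57804249]]
```

Call:
move_arm --pt "0 0 0 0 0.005 -0.087 0.9" --pt "0 0 0 0 0 -0.087 0.9" --pt "-0.004 0.015 0 0 0 0 0.9" --pt "-0.0085 0.03 0 0 0 0 0.9" --pt "-0.0095 0.034 0 0 0 0 0.9" --pt "-0.0095 0.034 0 0 0 0 0.9" --pt "-0.0095 0.034 0 0 0 0 0.9" --pt "-0.008 0.029 0 0 0 0 0.9" --pt "-0.005 0.018 0 0 0 0 0.9" --pt "-0.0028 0.01 0 0 0 0 0.9" --pt "0 0 0 0 0 0 0.9" --pt "0 0 0 0 0 0 0.9"

```text
time_s: 15.3
tool_pos: [480.6, -234.8, 373.7]
ee_rot: [-0.008, 0.998, 0.06, -0.018]
wrist_force: [-0.5, 0.2, -1.9]
finger_gap: 33.7
```

```bash
python3 - <<'E'
from h import *
go([483.2,-236.3,300],.11)
E
```

```text
t 15.3 pos [ 480.6 -234.8  373.7] yaw 0.1197 zaxis [-0.0371  0.0145 -0.9992] F [-0.45  0.22 -1.95] T [-0.02 -0.01 -0.02] gap 33.7 j6 0.92
togo mm (now axes) [ 5.   3.2 73.6] (goal axes) [ 2.4  1.8 73.7] turn [-0.0187  0.0352  0.0094]
```

Call:
move_arm --pt "0.0024 0.0018 0 -0.019 0.035 0.009 0.9" --pt "0 0 0 0 0 0 0.9" --pt "0 0 0.02 0 0 0 0.9" --pt "0 0 0.025 0 0 0 0.9" --pt "0 0 0.015 0 0 0 0.9" --pt "0 0 0 0 0 0 0.9" --pt "0 0 0 0 0 0 0.9"

```text
time_s: 16.0
tool_pos: [484.1, -228.8, 312.2]
ee_rot: [-0.002, 0.998, 0.06, -0.001]
wrist_force: [1.0, 0.1, -1.4]
finger_gap: 33.5
```

```bash
python3 - <<'E'
from h import *
go([483.2,-236.3,300],.11)
E
```

```text
t 16.0 pos [ 484.1 -228.8  312.2] yaw 0.1192 zaxis [-0.0029  0.0042 -1.    ] F [ 1.01  0.15 -1.4 ] T [ 0.03 -0.07 -0.04] gap 33.5 j6 0.93
togo mm (now axes) [-1.8  7.4 12.2] (goal axes) [-1.7  7.3 12.2] turn [-0.0045  0.0024  0.0092]
```

Call:
move_arm --pt "-0.0017 0.0073 0 -0.0045 0.002 0.009 0.9" --pt "0 0 0 0 0 0 0.9" --pt "0 0 0.01 0 0 0 0.9" --pt "0 0 0 0 0 0 0.9" --pt "0 0 0 0 0 0 0.9"

```text
time_s: 16.5
tool_pos: [484.5, -237.0, 304.6]
ee_rot: [0.002, 0.998, 0.055, 0.002]
wrist_force: [0.6, 0.2, -1.5]
finger_gap: 33.7
```

```bash
python3 - <<'E'
from h import *
go([483.2,-236.3,275],.11)
im=[env.read_camera(n) for n in("side","top")]
go([483.2,-236.3,275],.11)
cv2.imwrite('pics/f.png',np.hstack([cv2.resize(im[0][90:210,240:360],(480,480)),cv2.resize(im[1][180:300,320:440],(320,480))]))
E
```

```text
t 16.5 pos [ 484.5 -237.   304.6] yaw 0.1104 zaxis [ 0.0045 -0.0032 -1.    ] F [ 0.58  0.23 -1.53] T [ 0.02 -0.02 -0.06] gap 33.7 j6 0.93
togo mm (now axes) [-1.3 -0.9 29.6] (goal axes) [-1.2 -0.8 29.6] turn [ 0.0037 -0.0041  0.0004]
t 16.6 pos [ 484.3 -236.9  304.5] yaw 0.1105 zaxis [ 0.0038 -0.0029 -1.    ] F [-0.16 -0.01 -1.42] T [-0.03 -0.03 -0.03] gap 33.7 j6 0.93
togo mm (now axes) [-1.1 -0.8 29.5] (goal axes) [-1.  -0.7 29.5] turn [ 0.0033 -0.0035  0.0005]
```

View pics/f.png

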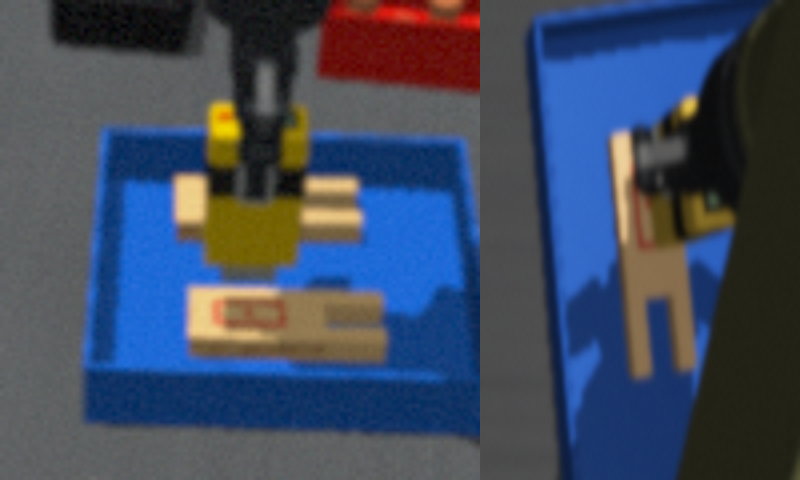

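The meter hangs upright above the rectangle, with the foot's lower edge at about side px (302,159) and the rectangle below it. I'll compare with the projection while continuing.

Call:
move_arm --pt "-0.001 -0.0008 0.01 0.0035 -0.0038 0 0.9" --pt "0 0 0.008 0 0 0 0.9" --pt "0 0 0.004 0 0 0 0.9" --pt "0 0 0 0 0 0 0.9" --pt "0 0 0 0 0 0 0.9"

```text
time_s: 17.1
tool_pos: [482.9, -236.0, 280.0]
ee_rot: [-0.001, 0.998, 0.055, -0.001]
wrist_force: [-0.2, 0.7, -1.8]
finger_gap: 33.6
```

```bash
python3 - <<'E'
from h import *
c,s=np.cos(.11),np.sin(.11)
P=[[484.3+a*c-b*s,-236.9+a*s+b*c,54.5] for a,b in((18,7),(-18,7))]
print("foot edge ends predicted side px",proj("side",P).round(1))
go([483.2,-236.3,275],.11)
E
```

```text
foot edge ends predicted side px [[294.4 160.4]
 [308.2 160.8]]
t 17.1 pos [ 482.9 -236.   280. ] yaw 0.1104 zaxis [-0.0018  0.0012 -1.    ] F [-0.2   0.68 -1.77] T [ 0.01  0.07 -0.01] gap 33.6 j6 0.93
togo mm (now axes) [0.3 0.4 5. ] (goal axes) [0.2 0.3 5. ] turn [-0.0014  0.0017  0.0004]
```

Call:
move_arm --pt "0 0 0.004 0 0 0 0.9" --pt "0 0 0.003 0 0 0 0.9" --pt "0 0 0.002 0 0 0 0.9" --pt "0 0 0 0 0 0 0.9" --pt "0 0 0 0 0 0 0.9"

```text
time_s: 17.6
tool_pos: [483.2, -236.1, 271.3]
ee_rot: [-0.0, 0.998, 0.055, -0.0]
wrist_force: [0.2, -0.3, 0.4]
finger_gap: 33.7
```

```bash
python3 - <<'E'
from h import *
go([483.2,-236.3,267],.11)
E
```

```text
t 17.6 pos [ 483.2 -236.1  271.3] yaw 0.1105 zaxis [-7.e-04  6.e-04 -1.e+00] F [ 0.18 -0.33  0.41] T [ 0.09  0.16 -0.04] gap 33.7 j6 0.93
togo mm (now axes) [-0.   0.2  4.3] (goal axes) [-0.   0.2  4.3] turn [-0.0006  0.0006  0.0005]
```

Call:
move_arm --pt "0 0 0.002 0 0 0 0.9" --pt "0 0 0.002 0 0 0 0.9" --pt "0 0 0 0 0 0 0.9" --pt "0 0 0 0 0 0 0.9"

```text
time_s: 18.0
tool_pos: [483.1, -236.0, 268.1]
ee_rot: [-0.0, 0.998, 0.055, -0.0]
wrist_force: [-1.1, 1.0, 2.3]
finger_gap: 33.6
```

```bash
python3 - <<'E'
from h import *
go([483.2,-236.3,267],.11)
im=env.read_camera("side"); env.read_camera("top")
go([483.2,-236.3,267],.11)
cv2.imwrite('pics/g.png',cv2.resize(im[90:210,240:360],(600,600)))
E
```

```text
t 18.0 pos [ 483.1 -236.   268.1] yaw 0.1105 zaxis [-0.e+00  2.e-04 -1.e+00] F [-1.1   1.03  2.28] T [ 0.16  0.28 -0.01] gap 33.6 j6 0.93
togo mm (now axes) [0.1 0.3 1.1] (goal axes) [0.1 0.3 1.1] turn [-0.0002  0.      0.0005]
t 18.1 pos [ 483.1 -236.   268.1] yaw 0.1105 zaxis [-0.e+00  2.e-04 -1.e+00] F [-2.15  0.01  2.83] T [0.16 0.29 0.03] gap 33.7 j6 0.93
togo mm (now axes) [0.1 0.3 1.1] (goal axes) [0.1 0.3 1.1] turn [-0.0002 -0.      0.0005]
```

View pics/g.png

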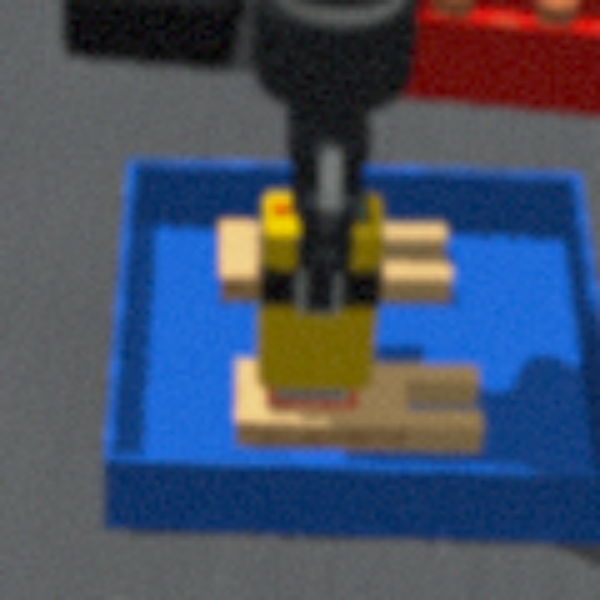

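The foot stands inside the rectangle: red shows at both ends (crop (272,398) and (353,398)) and along the near side. It is about 5 mm sunk, so 1 mm more.

Call:
move_arm --pt "0 0 0.001 0 0 0 0.9" --pt "0 0 0 0 0 0 0.9" --pt "0 0 0 0 0 0 0.9" --pt "0 0 0 0 0 0 0.9" --pt "0 0 0 0 0 0 0.9"

```text
time_s: 18.6
tool_pos: [483.1, -236.0, 267.3]
ee_rot: [-0.0, 0.998, 0.055, 0.0]
wrist_force: [-1.6, 0.4, 3.7]
finger_gap: 33.9
```

```bash
python3 - <<'E'
from h import *
F=[]
for i in range(8):
    env.read_camera("top"); F.append(env.state()["wrist_force"])
print(np.mean(F,0)); go([483.2,-236.3,267],.11)
E
```

```text
[-1.54629027  0.65430302  3.36298829]
t 19.0 pos [ 483.1 -236.   267.2] yaw 0.1105 zaxis [ 1.e-04  1.e-04 -1.e+00] F [-1.55  0.53  4.12] T [0.21 0.29 0.07] gap 33.8 j6 0.93
togo mm (now axes) [0.1 0.3 0.2] (goal axes) [0.1 0.3 0.2] turn [-0.0001 -0.0001  0.0005]
```

```bash
python3 -c "
from h import *
print(env.close_job())"
```

```text
the job is handed in; nothing more can be done
None
```

The job is handed in at about 19 s, with the meter still gripped and pressed on the red rectangle. No verdict was reported.

- **Part:** I lifted the marked part from the catch tray and lowered it into the tote's free half. It was on the floor, at about 2.6 N, before I opened the gripper. It lies flat with the red rectangle up, clear of the packed part. I never touched the two unmarked parts.
- **Meter:** I drew it straight up out of the dock and pressed it onto the rectangle. The last reading was upright to better than 0.001 rad. The tool is turned 0.110 rad, against 0.104 to 0.112 measured for the rectangle.
- **Foot depth:** the height reading gives about 5.8 mm sunk. The mean force rise of about 5.1 N gives about 6.5 mm. Both are close to the 6 mm asked for.
- **Centring:** the tool is at (483.1, −236.0), and the top camera put the rectangle's centre at (483.5, −236.8). The last side picture shows red at both ends of the foot.
- **Checks that disagreed:**
  - The side camera's estimate of the rectangle was spoiled by other colours and came out the wrong size, so I did not use it.
  - The foot's position in the side picture was about 1 px (2 mm) from the predicted one, within the calibration error.
  - A small sideways force of about 1.5 N remained at the end.

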